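# Scrub the chopping board and put the brush in the drip tray

### The arm

A 7-joint arm with a two-finger parallel gripper is mounted at the origin on the work surface. World frame = base frame: x ahead of the robot, y to its left, z up, the work surface at z = 0. Lengths are in m, angles in rad, forces in N, time in s.
With the tool pointing down it reaches from about 0.4 to 0.85 m from the base axis. Payload 4.5 kg.
Tool frame: the origin (TCP) lies at the very end of the fingers, on their centre line; the grasp point (between the pads) lies 19 mm behind it; z points along the fingers, y is the line along which they close (so a half turn about z gives the same grasp; the last joint's range is limited). The gripper opens to 88 mm and grips with 3 to 60 N. Pads are 18 mm wide; open, the fingers measure 123 mm over their backs; the gripper's body (75 mm by 187 mm) begins 45 mm behind the grasp point.
Start: joints at [1.147, 0.689, -0.195, 1.565, 0.157, 0.902, -0.215], TCP at [0.276, -0.561, 0.239] pointing down, gripper open.
Joint ranges: [-3.01, 3.01], [-0.46, 2.08], [-1.47, 1.51], [0.13, 2.56], [-1, 4.14], [0.04, 2.09], [-2.66, 2.66]. Speed limits (rad/s): [2.57, 2.57, 3.14, 3.14, 3.14, 3.14, 3.14].

### API

Orientations are given as a rotation vector (axis times angle).
In Python, from workcell import sense, vision, order gives the robot as it stands.
- The arm moves only by the tool apply_moves, never from a script. Its argument "increments" is a list of rows, each an object with "linear": the shift along the tool's x, y, z in units of 0.8 m (1.0 is 0.8 m), a list of three; "delta_rot": the turn, a rotation vector about the tool's x, y, z in units of 360 degrees (1.0 is 360 degrees), a list of three; "claw": the opening, from -1 (shut) to 1 (fully open). A call has 1 to 20 rows; each row shifts and turns the commanded pose from where the row before left it, along the tool's axes as they then stand; what a row does not reach is not made up. A row lasts 1/10 s, in which the tool goes at most 50 mm and 8.59 degrees, less where a joint would pass 70% of its speed; a pose out of reach is approached as far as the arm can. A call with a number of a shift or a turn outside -1 to 1 is refused whole. A call with a gripper value outside its range is refused whole. The fingers move at their own pace and stop on an object; "force" is the grip in N (left out, the last holds). Time passes only in rows, so rows that do not move let the fingers close. It gives the time, the measured TCP pose, the force, the opening and the grip force at its end, in the units of the state.
- sense(): the state, without advancing time (a new reading comes with each control period).
- vision.capture(name): name is "scene" or "top" or "wrist"; returns the picture (420x560x3 uint8, red, green, blue); there is no depth.
- vision.get_calibration(name): a dict with "fx", "fy", "cx", "cy" (pixels), "dist" ([k1, k2, p1, p2, k3] as OpenCV has them; the pictures are not rectified), "world_from_camera" (4x4, takes a point from camera to world coordinates). Camera axes: x right, y down, z forward; pixel columns grow to the right and rows downward; lengths in m; the calibration is good to about 2 mm. A picture is of the moment at which its call begins: read the wrist's pose just before it. get_calibration takes no time and is no camera call; for the wrist camera it gives the pose at the moment of the call.
- order.sign_off(): hands the job in; it is judged then, once.
Trained networks look in the newest picture that a camera, given by its name, has taken for a name from the list of things; names that differ only in an ending like _2 or _b are one class to them, and where a whole thing is asked for, a point or a joint stands for the part that bears it (a point fixed in the world has none). Each returns a list of dicts, best first, with "conf" (0 to 1); they miss things now and then, are a little off and sometimes report something else, mostly with a low value. They report only what shows in the picture. A call takes as long as a camera call.
- vision.look_for(target, camera): "location" ([column, row] in pixels, amid what is visible of it).
The state is a dict: "t": time; "joints": joint angles; "dq": joint speeds; "tau": joint torques, N m; "ee_pos": TCP position; "tcp_rot": TCP orientation; "contact_force": force on the tool from outside, world axes, zero at the start; "wrist_torque": the same for the moment, N m; "grip_width": finger opening in m; "gripper_force": force on a finger pad.
Only numpy, scipy, OpenCV 4.12 (cv2) and the standard library are available. Lean on these libraries where they do the work, as an engineer would, in place of code of your own. Each camera call takes 0.05 s, during which the arm holds its last target. There are 200 camera calls.

### The job

Take the scrubbing brush by its grip bar and draw it in a slow stroke, about five seconds long, along the chopping board that lies flat, from the handle end to the plain end: the brush square across the board and centred on its width, held level, with the bristles pressed steadily on the wood all the way so that they clearly bend but are not crushed flat. Do not shove the board about. Then set the brush down softly in the drip tray on the dish rack, bristles down and lying flat inside its walls, let go of it, and leave everything else where it stands.

Things in the scene. Friction and masses are not known exactly. Their poses are not given: they have to be found in the camera images.
- brush: Wooden scrubbing brush standing on its bristles on the counter, about 0.2 kg. Origin: centre of the unbent bristle tips, z up. Block 50 mm (x) by 125 mm (y), 22 to 40 mm above the origin; bristle patch 42 by 116 mm under it; a grip bar on top of it. The stroke goes along its x (either way round), so that its length lies across the board.
- brush_grip (a point): Point to grip on the brush, 60 mm above its origin, same axes. The grip bar is 24 mm thick (x), 86 mm long (y) and stands from 40 to 74 mm above the brush's origin: take it across its thickness, from above.
- bristles (a joint): How far the bristles are pushed in towards the block: 0 = straight, 0.010 m = crushed flat. They give about 1 mm for each 1.5 N; the brush's own weight bends them about 1 mm. Anything from 3 to 9 mm is a good pressure for scrubbing.
- board: Wooden chopping board lying flat and loose. Origin: centre of the underside of its rectangle, z up. Rectangle 230 mm (x) by 140 mm (y), 18 mm thick; a handle tab 50 mm wide with a dark hole sticks out 45 mm at its -x end (the handle end); the +x end is plain.
- board_top (a point): Centre of the upper face of the lying board's rectangle, 18 mm above its origin, same axes. A full stroke takes the brush's centre from about 85 mm before this point (handle end, -x) to about 85 mm past it (plain end, +x).
- rack: Red plastic dish rack with clip-on drip tray, fixed. Origin: under the tray's centre, z up. Tray: open shallow box, outside 130 mm (x) by 220 mm (y), walls 18 mm high, 4 mm thick. The basket, 116 mm high and 300 mm wide (y), begins 69 mm from the tray's centre to +x; steel plates stand in it up to 190 mm high, from 115 mm on; a steel kadai leans on its far side.
- tray_in (a point): Centre of the drip tray's inner floor, 4 mm above the rack's origin, same axes; the inside is 122 mm (x) by 212 mm (y).
- bowl: Bystander: glass bowl, 150 mm across, 70 mm high. Origin: centre of its underside.
- plate_a: Bystander: steel plate lying flat, 180 mm across, 18 mm high. Origin: centre of its underside.
- tumbler: Bystander: steel tumbler, 68 mm across, 95 mm high, between the robot and the brush. Origin: centre of its underside.
- jar: Bystander: glass jar with steel cap, 72 mm across, 110 mm high, beyond the brush. Origin: centre of its underside.
- spoon: Bystander: dark wooden spoon lying on the counter, 200 mm long. Origin: under its middle, handle towards its -x.
- oil: Bystander: amber oil bottle, 66 mm across, 200 mm high. Origin: centre of its underside.

How it is judged:
On the way, in this order (a step that is already met when the one before it is completed fails the run):
1. gripped brush presses on the board with 4 to 20 N at the handle end: level, its centre -140 to -65 mm along it from the middle, within 30 mm of the centre line and 0.25 rad of square (x of brush in the frame of board between -0.14 and -0.065 m and y of brush in the frame of board between -0.03 and 0.03 m and contact force between brush and board between 4 and 20 N and angle between the x axis of brush and the x axis of board, either way round below 0.25 rad and angle between brush's own z axis and vertical below 0.2 rad and contact force between the fingers and brush above 1 N), for 0.25 s.
2. gripped brush presses on the board with 4 to 20 N over the second quarter: level, its centre -60 to -20 mm along it from the middle, within 30 mm of the centre line and 0.25 rad of square (x of brush in the frame of board between -0.06 and -0.02 m and y of brush in the frame of board between -0.03 and 0.03 m and contact force between brush and board between 4 and 20 N and angle between the x axis of brush and the x axis of board, either way round below 0.25 rad and angle between brush's own z axis and vertical below 0.2 rad and contact force between the fingers and brush above 1 N), for 0.25 s.
3. gripped brush presses on the board with 4 to 20 N over the middle: level, its centre -20 to 20 mm along it from the middle, within 30 mm of the centre line and 0.25 rad of square (x of brush in the frame of board between -0.02 and 0.02 m and y of brush in the frame of board between -0.03 and 0.03 m and contact force between brush and board between 4 and 20 N and angle between the x axis of brush and the x axis of board, either way round below 0.25 rad and angle between brush's own z axis and vertical below 0.2 rad and contact force between the fingers and brush above 1 N), for 0.25 s.
4. gripped brush presses on the board with 4 to 20 N over the last quarter: level, its centre 20 to 60 mm along it from the middle, within 30 mm of the centre line and 0.25 rad of square (x of brush in the frame of board between 0.02 and 0.06 m and y of brush in the frame of board between -0.03 and 0.03 m and contact force between brush and board between 4 and 20 N and angle between the x axis of brush and the x axis of board, either way round below 0.25 rad and angle between brush's own z axis and vertical below 0.2 rad and contact force between the fingers and brush above 1 N), for 0.25 s.
5. gripped brush presses on the board with 4 to 20 N at the plain end: level, its centre 65 to 140 mm along it from the middle, within 30 mm of the centre line and 0.25 rad of square (x of brush in the frame of board between 0.065 and 0.14 m and y of brush in the frame of board between -0.03 and 0.03 m and contact force between brush and board between 4 and 20 N and angle between the x axis of brush and the x axis of board, either way round below 0.25 rad and angle between brush's own z axis and vertical below 0.2 rad and contact force between the fingers and brush above 1 N), for 0.25 s.
At the end, for the whole second after the job is handed in: The brush stands released and at rest in the drip tray, bristles down on its floor, level within 0.12 rad, its centre within 40 mm (x) and 55 mm (y) of the tray's centre; the board lies still within 30 mm of where it started (x of brush in the frame of tray_in between -0.04 and 0.04 m and y of brush in the frame of tray_in between -0.055 and 0.055 m and z of brush in the frame of tray_in between -0.012 and 0.006 m and angle between brush's own z axis and vertical below 0.12 rad and contact force between brush and rack above 0.5 N and linear speed of each of brush, board below 0.02 m/s and distance of board from where it was at the start of the episode below 0.03 m); the robot touches nothing.
It fails at once if the board is shoved more than 30 mm (distance of board from where it was at the start of the episode above 0.03 m).
It fails at once if the brush is pressed on the board with more than 25 N (bristles crushed) (contact force between brush and board above 25 N).
It fails at once if the brush is slammed or pressed into the tray or rack with more than 25 N (contact force between brush and rack above 25 N).
It fails at once if the bowl, plate, tumbler, jar, spoon or oil bottle is moved more than 30 mm (distance of any of bowl, plate_a, tumbler, jar, spoon, oil from where it was at the start of the episode above 0.03 m).
It also fails if it takes over 58 s, if anything falls off the work surface, if the arm or the gripper's body presses on something with over 40 N, if the wrist force passes 120 N, or if a joint passes its speed limit or range.

## Working session

There is one attempt and no reset: what is moved stays moved. The work goes in short steps, Python scripts to look and compute and a tool call to move; the robot and the scene stay as the last step left them, time stands still between calls to the robot, and variables do not carry over. Pictures are saved under pics/ and viewed, at most 10 in all, crops included, and the job is handed in when it is done.

Besides the shell and the picture viewer there is one more tool, called after "Request:" as a command line: name --argument value ..., lists and objects as JSON in quotes. apply_moves: Moves the arm, as the interface text tells. Its arguments: {"type":"object","properties":{"increments":{"type":"array"},"force":{"type":"number"}},"required":["increments"]}

```bash
mkdir -p pics; cat > h.py <<'E'
import numpy as np, cv2
from workcell import sense, vision, order
from scipy.spatial.transform import Rotation as R
def ray(cal,px):
    K=np.array([[cal['fx'],0,cal['cx']],[0,cal['fy'],cal['cy']],[0,0,1]])
    u=cv2.undistortPoints(np.array([[px]],float),K,np.array(cal['dist']))[0,0]
    T=np.array(cal['world_from_camera']); return T[:3,3],T[:3,:3]@np.array([u[0],u[1],1])
def atz(cal,px,z):
    o,d=ray(cal,px); return o+d*(z-o[2])/d[2]
def tri(c1,p1,c2,p2):
    o1,d1=ray(c1,p1);o2,d2=ray(c2,p2)
    s=np.linalg.lstsq(np.c_[d1,-d2],o2-o1,rcond=None)[0]
    a=o1+d1*s[0];b=o2+d2*s[1]; return (a+b)/2,np.linalg.norm(a-b)
def proj(cal,P):
    K=np.array([[cal['fx'],0,cal['cx']],[0,cal['fy'],cal['cy']],[0,0,1]])
    T=np.linalg.inv(np.array(cal['world_from_camera']))
    return cv2.projectPoints(np.array(P,float).reshape(-1,1,3),cv2.Rodrigues(T[:3,:3])[0],T[:3,3],K,np.array(cal['dist']))[0][:,0]
def save(im,n): cv2.imwrite('pics/'+n,im[:,:,::-1])
E
python3 - <<'E'
from h import *
s=sense();print(s)
ims={}
for c in('scene','top'):
    ims[c]=vision.capture(c); save(ims[c],c+'0.png')
    print(c,np.round(vision.get_calibration(c)['world_from_camera'],3).tolist())
    for n in('brush','brush_grip','board','board_top','rack','tray_in'):
        print(n,[(np.round(d['location'],1).tolist(),round(d['conf'],2)) for d in vision.look_for(n,c)[:2]])
E
```

```text
{'t': 0.0, 'joints': array([ 1.14679362,  0.68997547, -0.19450337,  1.56633972,  0.15732781,
        0.90253831, -0.215125  ]), 'dq': array([ 0.00115973, -0.00106364, -0.00146094,  0.00057986,  0.00190461,
       -0.000955  ,  0.00067553]), 'tau': array([ 1.92205935e-04, -5.27559328e+01, -1.26730442e+00, -1.53426558e+01,
       -5.26957749e-02,  6.63872706e-03,  1.45995741e-04]), 'ee_pos': array([ 0.27589369, -0.56009385,  0.23791625]), 'tcp_rot': array([-3.05789828e+00, -7.12553263e-01,  9.22531578e-04]), 'contact_force': array([-0.40923487, -0.47918845,  0.21293136]), 'wrist_torque': array([0.05577836, 0.02020845, 0.00043416]), 'gripper_force': 0.0, 'grip_width': 0.0880435077933767}
scene [[0.269, 0.703, -0.658, 1.641], [0.963, -0.196, 0.184, -0.299], [0.001, -0.683, -0.73, 1.286], [0.0, 0.0, 0.0, 1.0]]
brush [([293.5, 215.8], 0.68)]
brush_grip [([293.2, 218.0], 0.72)]
board [([202.3, 227.1], 0.93)]
board_top [([205.8, 226.0], 0.67)]
rack [([370.4, 233.9], 0.85)]
tray_in [([372.1, 231.1], 0.95)]
top [[0.001, -0.99, 0.139, 0.319], [-1.0, 0.0, 0.011, -0.016], [-0.01, -0.139, -0.99, 1.518], [0.0, 0.0, 0.0, 1.0]]
brush [([276.2, 195.5], 0.72)]
brush_grip [([271.7, 197.1], 0.96)]
board [([370.8, 218.7], 0.83), ([195.6, 168.4], 0.26)]
board_top [([372.6, 218.0], 0.69), ([271.4, 198.7], 0.43)]
rack [([196.4, 174.8], 0.77)]
tray_in [([207.1, 170.8], 0.64)]
```

```bash
python3 - <<'E'
import cv2
a=cv2.imread('pics/top0.png')[90:310,140:460];b=cv2.imread('pics/scene0.png')[120:340,130:450]
cv2.imwrite('pics/t1.png',cv2.resize(a,(800,550),interpolation=2));cv2.imwrite('pics/s1.png',cv2.resize(b,(800,550),interpolation=2))
E
```

```text
(no output)
```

View pics/t1.png

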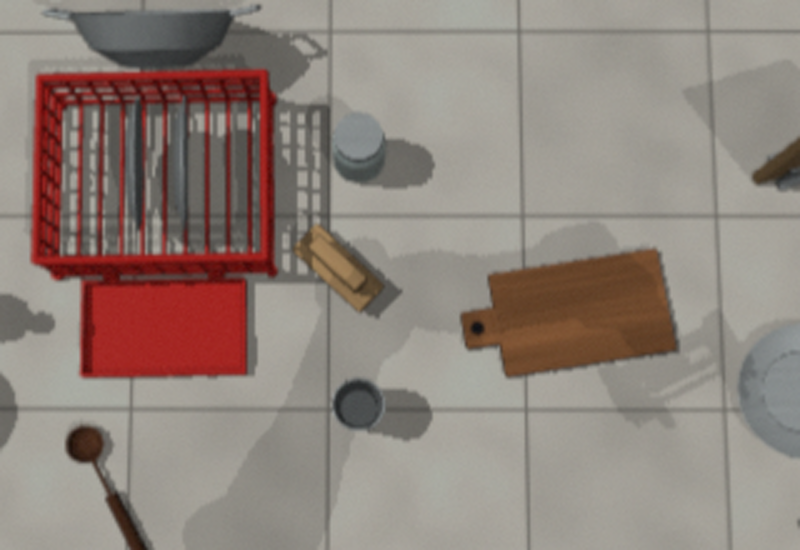

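View pics/s1.png

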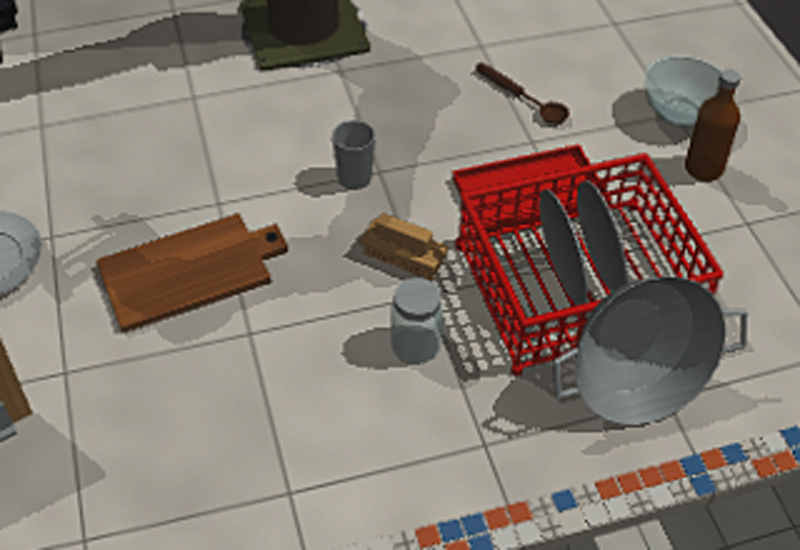

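The top crop shows the board at right (corners about (488,274), (657,250), (678,352), (507,376), with the handle hole at (478,328)). The brush is diagonal, with its bar from (318,235) to (360,290), and the red tray spans (82,280)–(247,376). The scene crop agrees with this.

```bash
python3 - <<'E'
from h import *
ct,cs=vision.get_calibration('top'),vision.get_calibration('scene')
T=lambda p:(140+p[0]/2.5,90+p[1]/2.5)
S=lambda p:(130+p[0]/2.5,120+p[1]/2.5)
f=lambda v:np.round(v,4).tolist()
for n,p,z in[('bA',(488,274),.018),('bB',(657,250),.018),('bC',(678,352),.018),('bD',(507,376),.018),('hole',(478,328),.018),
 ('t1',(82,282),.018),('t2',(246,280),.018),('t3',(247,376),.018),('t4',(82,376),.018),
 ('bar1',(317,237),.074),('bar2',(361,285),.074),('tumb',(358,403),.095),('jar',(360,135),.11)]: print(n,f(atz(ct,T(p),z)))
print('tri board corners')
for a,b in[((488,274),(270,282)),((657,250),(121,330)),((678,352),(98,260)),((507,376),(240,214)),((478,328),(271,237))]: 
    x,e=tri(ct,T(a),cs,S(b));print(f(x),round(e,4))
for n,a,b in[('brush_grip',(271.7,197.1),(293.2,218)),('tray_in',(207.1,170.8),(372.1,231.1)) ,('bt',(372.6,218),(205.8,226))]:
    x,e=tri(ct,a,cs,b);print(n,f(x),round(e,4))
s=sense();r=R.from_rotvec(s['tcp_rot']).as_matrix();print(np.round(r,3).tolist())
cw=vision.get_calibration('wrist');print(np.round(cw['world_from_camera'],3).tolist(),cw['fx'])
E
```

```text
bA [0.5818, -0.18, 0.018]
bB [0.6143, -0.4068, 0.018]
bC [0.477, -0.4297, 0.018]
bD [0.4451, -0.203, 0.018]
hole [0.509, -0.1656, 0.018]
t1 [0.5712, 0.3641, 0.018]
t2 [0.5738, 0.1438, 0.018]
t3 [0.445, 0.1406, 0.018]
t4 [0.4448, 0.3597, 0.018]
bar1 [0.6207, 0.0466, 0.074]
bar2 [0.5577, -0.0104, 0.074]
tumb [0.4048, -0.0068, 0.095]
jar [0.7461, -0.0092, 0.11]
tri board corners
[0.5849, -0.1804, 0.0016] 0.0027
[0.6173, -0.4069, 0.005] 0.0064
[0.4787, -0.427, 0.0089] 0.01
[0.4463, -0.2006, 0.011] 0.0065
[0.5098, -0.1635, 0.0151] 0.0049
brush_grip [0.5892, 0.032, 0.0243] 0.0004
tray_in [0.6973, 0.2825, -0.014] 0.0522
bt [0.5226, -0.2973, 0.0067] 0.0162
[[0.897, 0.442, 0.0], [0.442, -0.897, -0.0], [0.0, 0.0, -1.0]]
[[0.442, -0.853, -0.278, 0.349], [-0.897, -0.42, -0.137, -0.524], [-0.0, 0.31, -0.951, 0.385], [0.0, 0.0, 0.0, 1.0]] 304.90704854603143
```

Request:
apply_moves --increments '[{"linear": [0.042,-0.03,0],"delta_rot": [0,0,0],"claw": 1},{"linear": [0.042,-0.03,0],"delta_rot": [0,0,0],"claw": 1},{"linear": [0.042,-0.03,0],"delta_rot": [0,0,0],"claw": 1},{"linear": [0.042,-0.03,0],"delta_rot": [0,0,0],"claw": 1},{"linear": [0.042,-0.03,0],"delta_rot": [0,0,0],"claw": 1},{"linear": [0.042,-0.03,0],"delta_rot": [0,0,0],"claw": 1},{"linear": [0.042,-0.03,0],"delta_rot": [0,0,0],"claw": 1},{"linear": [0.042,-0.03,0],"delta_rot": [0,0,0],"claw": 1},{"linear": [0.042,-0.03,0],"delta_rot": [0,0,0],"claw": 1},{"linear": [0.042,-0.03,0],"delta_rot": [0,0,0],"claw": 1},{"linear": [0.042,-0.03,0],"delta_rot": [0,0,0],"claw": 1},{"linear": [0.042,-0.03,0],"delta_rot": [0,0,0],"claw": 1},{"linear": [0.042,-0.03,0],"delta_rot": [0,0,0],"claw": 1},{"linear": [0.042,-0.03,0],"delta_rot": [0,0,0],"claw": 1},{"linear": [0.042,-0.03,0],"delta_rot": [0,0,0],"claw": 1},{"linear": [0.042,-0.03,0],"delta_rot": [0,0,0],"claw": 1},{"linear": [0,0,0],"delta_rot": [0,0,-0.0146],"claw": 1},{"linear": [0,0,0],"delta_rot": [0,0,-0.0146],"claw": 1},{"linear": [0,0,0],"delta_rot": [0,0,-0.0146],"claw": 1},{"linear": [0,0,0],"delta_rot": [0,0,0],"claw": 1}]'

```text
t: 2.7
ee_pos: [0.5888, 0.0215, 0.2387]
tcp_rot: [-2.933, -1.126, -0.0]
contact_force: [0.3, -0.7, 0.2]
grip_width: 0.0883
gripper_force: 0.0
```

```bash
python3 - <<'E'
from h import *
s=sense();print(s['ee_pos'],np.round(s['joints'],3),s['contact_force'],np.round(R.from_rotvec(s['tcp_rot']).as_matrix(),4).tolist())
im=vision.capture('wrist');save(im,'w1.png')
np.save('w1.npy',np.array([vision.get_calibration('wrist')['world_from_camera']]))
E
```

```text
[0.58880302 0.02147354 0.23871412] [ 0.005  0.642 -0.205  1.677  0.164  0.84  -1.108] [ 0.3047634  -0.68259331  0.240006  ] [[0.7429, 0.6694, 0.0], [0.6694, -0.7429, 0.0003], [0.0002, -0.0002, -1.0]]
```

View pics/w1.png

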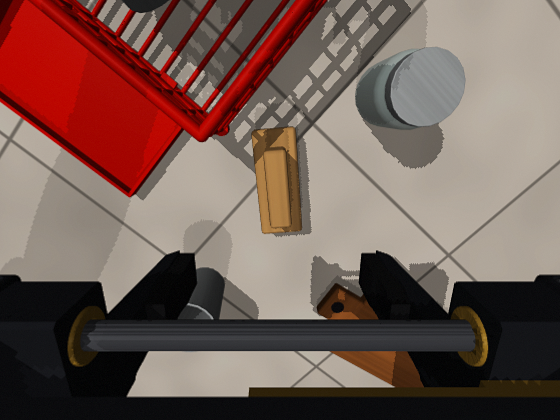

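The brush is at image centre: bar-top corners are about (264,149), (284,148), (291,227), (269,228), and block-top corners are (252,131), (295,127), (301,231), (262,234). The tray and basket corner are upper left, and the tumbler and jar are clear.

```bash
cat > fit.py <<'E'
from h import *
from scipy.optimize import least_squares
def fit(views,x0):
    def pts(x,m):
        r=R.from_euler('z',x[3]).as_matrix(); return (r@np.array(m,float).T).T+x[:3]
    f=lambda x:np.concatenate([(proj(c,pts(x,m))-p).ravel() for c,m,p in views])
    return least_squares(f,x0,loss='soft_l1')
E
python3 - <<'E'
from fit import *
c=vision.get_calibration('wrist');ct=vision.get_calibration('top')
bar=[[-.012,.043,.074],[.012,.043,.074],[.012,-.043,.074],[-.012,-.043,.074]]
blk=[[-.025,.0625,.04],[.025,.0625,.04],[.025,-.0625,.04],[-.025,-.0625,.04]]
# brush +y taken as far end of image; image right = +x
pb=np.array([(264,149),(284,148),(291,227),(269,228)]);pk=np.array([(252,131),(295,127),(301,231),(262,234)])
for m,p in((bar+blk,np.r_[pb,pk]),(bar,pb),(blk,pk)):
  s=fit([(c,m,p)],[.589,.018,0,-.83]);print(np.round(s.x,4),np.degrees(s.x[3])+90,s.fun.round(1))
E
```

```text
[ 0.5885  0.022  -0.0071 -0.7651] 46.16350105702405 [-1.3  1.7  1.9  1.  -0.  -0.3  0.6  0.2 -1.  -0.7  0.6 -0.2  0.2 -0.4
 -0.8 -0.6]
[ 0.5897  0.0232 -0.0028 -0.7726] 45.731118799505225 [-1.3  0.4  2.2 -0.2 -0.2 -0.3  0.1  0.1]
[ 0.5881  0.0212 -0.0081 -0.7622] 46.33111335367088 [-0.8 -0.   0.6  0.4  0.5 -0.2 -0.4 -0.3]
```

Request:
apply_moves --increments '[{"linear": [0,0,0.025],"delta_rot": [0,0,-0.011],"claw": 1},{"linear": [0,0,0.03],"delta_rot": [0,0,0],"claw": 1},{"linear": [0,0,0.03],"delta_rot": [0,0,0],"claw": 1},{"linear": [0,0,0.03],"delta_rot": [0,0,0],"claw": 1},{"linear": [0,0,0],"delta_rot": [0,0,0],"claw": 1}]'

```text
t: 3.25
ee_pos: [0.5865, 0.0211, 0.1441]
tcp_rot: [-2.892, -1.223, 0.009]
contact_force: [-0.3, 0.7, 0.0]
grip_width: 0.0876
gripper_force: 0.0
```

```bash
python3 - <<'E'
from h import *
s=sense();print(s['ee_pos'],s['tcp_rot'])
save(vision.capture('wrist'),'w2.png')
E
```

```text
[0.58654781 0.021051   0.1440665 ] [-2.89198466 -1.22343182  0.00927865]
```

View pics/w2.png

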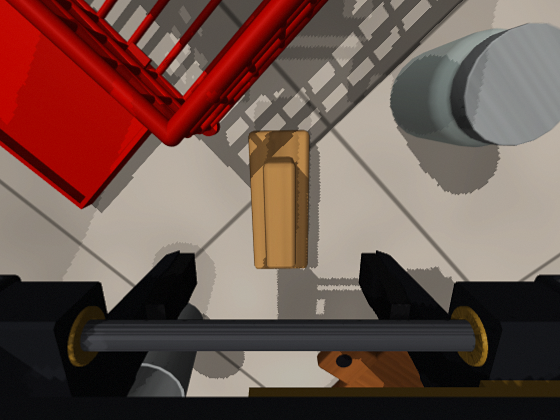

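The brush now lies straight along the image: block-top corners are about (249,131), (310,131), (308,268), (256,268). The far end of the bar top runs (266,159)–(295,159) and its near end is at row 266.

```bash
python3 - <<'E'
from fit import *
c=vision.get_calibration('wrist')
m=[[-.012,.043,.074],[.012,.043,.074],[.012,-.043,.074],[-.012,-.043,.074],[-.025,.0625,.04],[.025,.0625,.04],[.025,-.0625,.04],[-.025,-.0625,.04]]
p=np.array([(266,159),(295,159),(296,266),(267,266),(249,131),(310,131),(308,268),(256,268)])
s=fit([(c,m,p)],[.589,.018,0,-.8]);print(np.round(s.x,4),np.degrees(s.x[3])+90,s.fun.round(1))
t=sense();r=R.from_rotvec(t['tcp_rot']);print(r.as_matrix().round(3).tolist(),r.inv().apply(s.x[:3]-t['ee_pos']))
E
```

```text
[ 0.5919  0.0223 -0.0042 -0.7531] 46.85144423976938 [-2.3  2.1  1.7  1.5  0.4 -0.1  0.   0.3 -0.1 -0.2  0.3 -1.3  0.1 -1.4
 -1.  -0.6]
[[0.696, 0.718, -0.003], [0.718, -0.696, -0.001], [-0.002, -0.002, -1.0]] [0.00397763 0.00239424 0.149946  ]
```

Request:
apply_moves --increments '[{"linear": [0.005,0.003,0.02],"delta_rot": [0,0,-0.0026],"claw": 1},{"linear": [0,0,0.03],"delta_rot": [0,0,0],"claw": 1},{"linear": [0,0,0.03],"delta_rot": [0,0,0],"claw": 1},{"linear": [0,0,0.025],"delta_rot": [0,0,0],"claw": 1},{"linear": [0,0,0.014],"delta_rot": [0,0,0],"claw": 1},{"linear": [0,0,0],"delta_rot": [0,0,0],"claw": 1},{"linear": [0,0,0],"delta_rot": [0,0,0],"claw": 1}]' --force 40

```text
t: 4.0
ee_pos: [0.5941, 0.0228, 0.0522]
tcp_rot: [2.882, 1.25, 0.002]
contact_force: [0.3, 0.6, 0.8]
grip_width: 0.0879
gripper_force: 0.0
```

Request:
apply_moves --increments '[{"linear": [0,0,0],"delta_rot": [0,0,0],"claw": -1},{"linear": [0,0,0],"delta_rot": [0,0,0],"claw": -1},{"linear": [0,0,0],"delta_rot": [0,0,0],"claw": -1},{"linear": [0,0,0],"delta_rot": [0,0,0],"claw": -1},{"linear": [0,0,0],"delta_rot": [0,0,0],"claw": -1},{"linear": [0,0,0],"delta_rot": [0,0,0],"claw": -1},{"linear": [0,0,0],"delta_rot": [0,0,0],"claw": -1},{"linear": [0,0,0],"delta_rot": [0,0,0],"claw": -1}]' --force 40

```text
t: 4.8
ee_pos: [0.5931, 0.0227, 0.0515]
tcp_rot: [-2.882, -1.25, 0.0]
contact_force: [-0.6, 0.6, 1.1]
grip_width: 0.0263
gripper_force: 0.7
```

```bash
python3 - <<'E'
from h import *
s=sense();print(s['t'],s['ee_pos'],s['contact_force'],s['grip_width'],s['gripper_force'],R.from_rotvec(s['tcp_rot']).as_matrix().round(3).tolist())
E
```

```text
4.8 [0.59314785 0.02271944 0.0514721 ] [-0.60237697  0.58011802  1.07570561] 0.026271951434867786 0.6833816505968571 [[0.683, 0.73, -0.0], [0.73, -0.683, 0.0], [-0.0, -0.0, -1.0]]
```

Request:
apply_moves --increments '[{"linear": [0,0,0],"delta_rot": [0,0,0],"claw": 0},{"linear": [0,0,0.005],"delta_rot": [0,0,0],"claw": 0},{"linear": [0,0,0],"delta_rot": [0,0,0],"claw": -1},{"linear": [0,0,0],"delta_rot": [0,0,0],"claw": -1},{"linear": [0,0,0],"delta_rot": [0,0,0],"claw": -1},{"linear": [0,0,0],"delta_rot": [0,0,0],"claw": -1},{"linear": [0,0,0],"delta_rot": [0,0,0],"claw": -1},{"linear": [0,0,0],"delta_rot": [0,0,0],"claw": -1},{"linear": [0,0,0],"delta_rot": [0,0,0],"claw": -1},{"linear": [0,0,0],"delta_rot": [0,0,0],"claw": -1}]' --force 50

```text
t: 5.8
ee_pos: [0.593, 0.0227, 0.0475]
tcp_rot: [-2.882, -1.25, 0.001]
contact_force: [-1.7, 0.5, 1.3]
grip_width: 0.0237
gripper_force: 49.5
```

Request:
apply_moves --increments '[{"linear": [0,0,-0.025],"delta_rot": [0,0,0],"claw": -1},{"linear": [0,0,-0.05],"delta_rot": [0,0,0],"claw": -1},{"linear": [-0.0404,0.0192,0],"delta_rot": [0,0,0],"claw": -1},{"linear": [-0.0404,0.0192,0],"delta_rot": [0,0,0],"claw": -1},{"linear": [-0.0404,0.0192,0],"delta_rot": [0,0,0],"claw": -1},{"linear": [-0.0404,0.0192,0],"delta_rot": [0,0,0],"claw": -1},{"linear": [-0.0404,0.0192,0],"delta_rot": [0,0,0],"claw": -1},{"linear": [-0.0404,0.0192,0],"delta_rot": [0,0,0],"claw": -1},{"linear": [-0.0404,0.0192,0],"delta_rot": [0,0,0],"claw": -1},{"linear": [0,0,0],"delta_rot": [0,0,0.0216],"claw": -1},{"linear": [0,0,0],"delta_rot": [0,0,0.0216],"claw": -1},{"linear": [0,0,0],"delta_rot": [0,0,0.0216],"claw": -1},{"linear": [0,0,0],"delta_rot": [0,0,0.0216],"claw": -1},{"linear": [0,0,0],"delta_rot": [0,0,0.0214],"claw": -1},{"linear": [0,0,0],"delta_rot": [0,0,0],"claw": -1},{"linear": [0,0,0],"delta_rot": [0,0,0],"claw": -1}]'

```text
t: 7.4
ee_pos: [0.5173, -0.2163, 0.1074]
tcp_rot: [3.133, 0.226, -0.0]
contact_force: [-0.1, -0.4, -3.4]
grip_width: 0.0233
gripper_force: 49.5
```

```bash
python3 - <<'E'
from h import *
s=sense();print(s['t'],s['ee_pos'],s['contact_force'],s['wrist_torque'],s['joints'].round(2),s['gripper_force'],R.from_rotvec(s['tcp_rot']).as_matrix().round(4).tolist())
w=vision.capture('wrist');save(w,'w3.png');t=vision.capture('top');sc=vision.capture('scene')
save(cv2.resize(np.hstack([t[150:270,260:420],sc[160:260,150:310].repeat(1,0)[:100].copy() if 0 else cv2.copyMakeBorder(sc[160:260,150:310],0,20,0,0,0)]),(800,300),interpolation=2),'ts3.png')
E
```

```text
7.4 [ 0.51726909 -0.21626225  0.10735415] [-0.07709541 -0.36199767 -3.37995483] [ 0.00608163  0.03186172 -0.00116347] [ 0.35  0.8  -0.06  1.87  0.09  0.47 -1.2 ] 49.45272535085678 [[0.9896, 0.1438, 0.0], [0.1438, -0.9896, -0.0005], [-0.0, 0.0005, -1.0]]
```

View pics/w3.png

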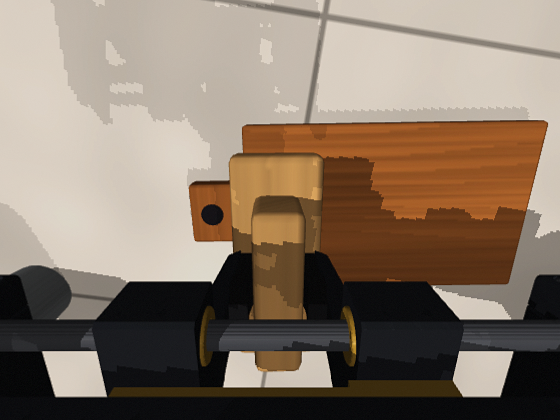

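View pics/ts3.png

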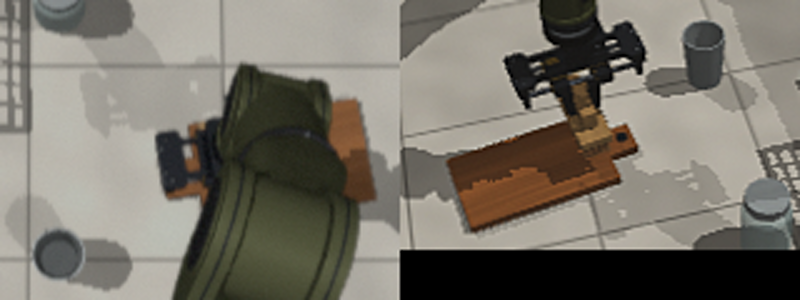

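The brush is held squarely over the handle end. Board-top corners are about (243,126), (547,121), (508,284), with the hole at (212,215). The far corners of the brush block are (230,155) and (323,155).

```bash
python3 - <<'E'
from fit import *
c=vision.get_calibration('wrist');ct=vision.get_calibration('top')
T=lambda p:(140+p[0]/2.5,90+p[1]/2.5)
m=[[-.115,.07,.018],[.115,.07,.018],[.115,-.07,.018]]; p=np.array([(243,126),(547,121),(508,284)])
mt=[[-.115,.07,.018],[.115,.07,.018],[.115,-.07,.018],[-.115,-.07,.018]];pt=np.array([T(q) for q in[(488,274),(657,250),(678,352),(507,376)]])
for v in([(c,m,p)],[(ct,mt,pt)],[(c,m,p),(ct,mt,pt)]):
    s=fit(v,[.53,-.305,0,-1.43]);print(s.x.round(4),np.degrees(s.x[3]),s.fun.round(1))
b=s.x
# brush block far edge: midpoint of edge & yaw
t=sense();z=t['ee_pos'][2]-.0485+.04
P=[atz(c,q,z) for q in((230,155),(323,155))];d=P[1]-P[0];mid=(P[0]+P[1])/2
yaw=np.arctan2(d[1],d[0]);n=np.array([-d[1],d[0],0])/np.linalg.norm(d)
cen=mid-n*.0625;print('edge len',np.linalg.norm(d),'yaw',np.degrees(yaw),'centre',cen,'tcp',t['ee_pos'])
R2=R.from_euler('z',-b[3]);print('brush in board',R2.apply(cen-b[:3]))
E
```

```text
[ 0.5314 -0.3038 -0.0036 -1.4117] -80.88658690259678 [-0.1  0.3  0.7  0.  -0.7 -0.4]
[ 0.5307 -0.3064 -0.0079 -1.4231] -81.53862302171436 [ 0.5  0.1  0.3 -0.3 -0.4 -0.2 -0.3  0.4]
[ 0.5313 -0.304  -0.0038 -1.4122] -80.91074584694789 [ 0.2  0.3  0.8  0.2 -0.6 -0.3 -0.3  0.  -0.4 -1.  -0.7 -0.9 -0.6  0.4]
edge len 0.04696249250011807 yaw -81.82511911924989 centre [ 0.51423569 -0.21491597  0.09895908] tcp [ 0.51719254 -0.2161501   0.10745908]
brush in board [-0.09066863 -0.00280581  0.102749  ]
```

Request:
apply_moves --increments '[{"linear": [0.003,0,0.02],"delta_rot": [0,0,0],"claw": -1},{"linear": [0,0,0.018],"delta_rot": [0,0,0],"claw": -1},{"linear": [0,0,0.007],"delta_rot": [0,0,0],"claw": -1},{"linear": [0,0,0.003],"delta_rot": [0,0,0],"claw": -1},{"linear": [0,0,0],"delta_rot": [0,0,0],"claw": -1},{"linear": [0,0,0],"delta_rot": [0,0,0],"claw": -1}]'

```text
t: 8.15
ee_pos: [0.5198, -0.2158, 0.0693]
tcp_rot: [3.134, 0.221, 0.001]
contact_force: [-0.4, -0.1, -2.4]
grip_width: 0.024
gripper_force: 49.5
```

Request:
apply_moves --increments '[{"linear": [0,0,0.002],"delta_rot": [0,0,0],"claw": -1},{"linear": [0,0,0.002],"delta_rot": [0,0,0],"claw": -1},{"linear": [0,0,0.001],"delta_rot": [0,0,0],"claw": -1},{"linear": [0,0,0],"delta_rot": [0,0,0],"claw": -1}]'

```text
t: 8.55
ee_pos: [0.5201, -0.2158, 0.0655]
tcp_rot: [3.133, 0.222, 0.002]
contact_force: [-0.2, 0.9, 1.0]
grip_width: 0.0237
gripper_force: 49.4
```

Request:
apply_moves --increments '[{"linear": [0,0,0.002],"delta_rot": [0,0,0],"claw": -1},{"linear": [0,0,0.002],"delta_rot": [0,0,0],"claw": -1},{"linear": [0,0,0],"delta_rot": [0,0,0],"claw": -1},{"linear": [0,0,0],"delta_rot": [0,0,0],"claw": -1},{"linear": [0,0,0],"delta_rot": [0,0,0],"claw": -1},{"linear": [0,0,0],"delta_rot": [0,0,0],"claw": -1}]'

```text
t: 9.15
ee_pos: [0.5201, -0.2157, 0.0624]
tcp_rot: [3.133, 0.222, 0.002]
contact_force: [-0.5, 1.5, 5.5]
grip_width: 0.0237
gripper_force: 49.4
```

Request:
apply_moves --increments '[{"linear": [0,0.0045,0],"delta_rot": [0,0,0],"claw": -1},{"linear": [0,0.0045,0],"delta_rot": [0,0,0],"claw": -1},{"linear": [0,0.0045,0],"delta_rot": [0,0,0],"claw": -1},{"linear": [0,0.0045,0],"delta_rot": [0,0,0],"claw": -1},{"linear": [0,0.0045,0],"delta_rot": [0,0,0],"claw": -1},{"linear": [0,0.0045,0],"delta_rot": [0,0,0],"claw": -1},{"linear": [0,0.0045,0],"delta_rot": [0,0,0],"claw": -1},{"linear": [0,0.0045,0],"delta_rot": [0,0,0],"claw": -1},{"linear": [0,0.0045,0],"delta_rot": [0,0,0],"claw": -1},{"linear": [0,0.0045,0],"delta_rot": [0,0,0],"claw": -1}]'

```text
t: 10.15
ee_pos: [0.5246, -0.249, 0.0621]
tcp_rot: [-3.13, -0.224, 0.001]
contact_force: [-0.1, 5.0, 6.0]
grip_width: 0.0237
gripper_force: 49.5
```

```bash
python3 - <<'E'
from h import *
s=sense();print(s['t'],s['ee_pos'],s['contact_force'],s['wrist_torque'],R.from_rotvec(s['tcp_rot']).as_matrix().round(4).tolist())
save(vision.capture('wrist'),'w4.png')
E
```

```text
10.15 [ 0.52456421 -0.24899393  0.06210264] [-0.1293413   4.96977191  6.00311107] [1.10418848 0.20857609 0.01473964] [[0.9898, 0.1422, -0.0008], [0.1422, -0.9898, 0.0031], [-0.0004, -0.0032, -1.0]]
```

View pics/w4.png

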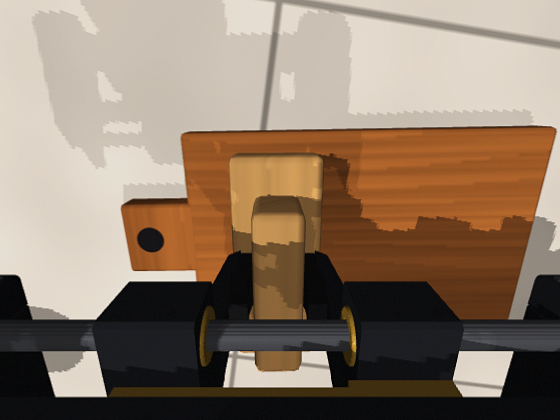

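The brush has moved about 34 mm along and is still square. Board corners are now (182,133) and (554,128), with the hole at (150,240).

```bash
python3 - <<'E'
from h import *
c=vision.get_calibration('wrist')
a=atz(c,(182,133),.014);b=atz(c,(554,128),.014);print(a,b,np.degrees(np.arctan2(*(b-a)[[1,0]])),np.linalg.norm(b-a))
r=R.from_euler('z',-81.0,degrees=True);m=np.array([.5313,-.304,0])
print('orig',m+r.apply([-.115,.07,.014]),m+r.apply([.115,.07,.014]))
E
```

```text
[ 0.58327195 -0.18039279  0.014     ] [ 0.61865024 -0.40711963  0.014     ] -81.13112801642332 0.2294704423838248
orig [ 0.58244822 -0.17946543  0.014     ] [ 0.61842815 -0.40663375  0.014     ]
```

Board has not moved. Continuing the stroke.

Request:
apply_moves --increments '[{"linear": [0,0.0045,0],"delta_rot": [0,0,0],"claw": -1},{"linear": [0,0.0045,0],"delta_rot": [0,0,0],"claw": -1},{"linear": [0,0.0045,0],"delta_rot": [0,0,0],"claw": -1},{"linear": [0,0.0045,0],"delta_rot": [0,0,0],"claw": -1},{"linear": [0,0.0045,0],"delta_rot": [0,0,0],"claw": -1},{"linear": [0,0.0045,0],"delta_rot": [0,0,0],"claw": -1},{"linear": [0,0.0045,0],"delta_rot": [0,0,0],"claw": -1},{"linear": [0,0.0045,0],"delta_rot": [0,0,0],"claw": -1},{"linear": [0,0.0045,0],"delta_rot": [0,0,0],"claw": -1},{"linear": [0,0.0045,0],"delta_rot": [0,0,0],"claw": -1},{"linear": [0,0.0045,0],"delta_rot": [0,0,0],"claw": -1},{"linear": [0,0.0045,0],"delta_rot": [0,0,0],"claw": -1},{"linear": [0,0.0045,0],"delta_rot": [0,0,0],"claw": -1},{"linear": [0,0.0045,0],"delta_rot": [0,0,0],"claw": -1},{"linear": [0,0.0045,0],"delta_rot": [0,0,0],"claw": -1}]'

```text
t: 11.7
ee_pos: [0.5323, -0.3023, 0.0621]
tcp_rot: [-3.13, -0.223, 0.001]
contact_force: [0.2, 4.3, 6.7]
grip_width: 0.024
gripper_force: 49.5
```

Request:
apply_moves --increments '[{"linear": [0,0.0045,0],"delta_rot": [0,0,0],"claw": -1},{"linear": [0,0.0045,0],"delta_rot": [0,0,0],"claw": -1},{"linear": [0,0.0045,0],"delta_rot": [0,0,0],"claw": -1},{"linear": [0,0.0045,0],"delta_rot": [0,0,0],"claw": -1},{"linear": [0,0.0045,0],"delta_rot": [0,0,0],"claw": -1},{"linear": [0,0.0045,0],"delta_rot": [0,0,0],"claw": -1},{"linear": [0,0.0045,0],"delta_rot": [0,0,0],"claw": -1},{"linear": [0,0.0045,0],"delta_rot": [0,0,0],"claw": -1},{"linear": [0,0.0045,0],"delta_rot": [0,0,0],"claw": -1},{"linear": [0,0.0045,0],"delta_rot": [0,0,0],"claw": -1}]'

```text
t: 12.7
ee_pos: [0.5374, -0.3378, 0.0621]
tcp_rot: [-3.13, -0.223, 0.001]
contact_force: [-0.8, 5.0, 6.4]
grip_width: 0.0235
gripper_force: 49.5
```

Request:
apply_moves --increments '[{"linear": [0,0.0045,0],"delta_rot": [0,0,0],"claw": -1},{"linear": [0,0.0045,0],"delta_rot": [0,0,0],"claw": -1},{"linear": [0,0.0045,0],"delta_rot": [0,0,0],"claw": -1},{"linear": [0,0.0045,0],"delta_rot": [0,0,0],"claw": -1},{"linear": [0,0.0045,0],"delta_rot": [0,0,0],"claw": -1},{"linear": [0,0.0045,0],"delta_rot": [0,0,0],"claw": -1},{"linear": [0,0.0045,0],"delta_rot": [0,0,0],"claw": -1},{"linear": [0,0.0045,0],"delta_rot": [0,0,0],"claw": -1},{"linear": [0,0.0045,0],"delta_rot": [0,0,0],"claw": -1},{"linear": [0,0.0045,0],"delta_rot": [0,0,0],"claw": -1},{"linear": [0,0.0045,0],"delta_rot": [0,0,0],"claw": -1},{"linear": [0,0.0045,0],"delta_rot": [0,0,0],"claw": -1},{"linear": [0,0.0045,0],"delta_rot": [0,0,0],"claw": -1},{"linear": [0,0.0045,0],"delta_rot": [0,0,0],"claw": -1},{"linear": [0,0.0045,0],"delta_rot": [0,0,0],"claw": -1},{"linear": [0,0.0035,0],"delta_rot": [0,0,0],"claw": -1},{"linear": [0,0,0],"delta_rot": [0,0,0],"claw": -1},{"linear": [0,0,0],"delta_rot": [0,0,0],"claw": -1}]'

```text
t: 14.5
ee_pos: [0.5456, -0.3947, 0.0622]
tcp_rot: [-3.131, -0.223, -0.0]
contact_force: [-0.8, 2.8, 5.4]
grip_width: 0.0236
gripper_force: 49.5
```

```bash
python3 - <<'E'
from h import *
s=sense();print(s['t'],s['ee_pos'],s['contact_force'],s['joints'].round(2),R.from_rotvec(s['tcp_rot']).as_matrix().round(4).tolist())
E
```

```text
14.5 [ 0.54562302 -0.39474195  0.06218993] [-0.78618199  2.77294503  5.43415547] [ 0.61  0.97 -0.11  1.52  0.14  0.66 -0.99] [[0.9899, 0.1414, -0.0002], [0.1414, -0.9899, 0.0027], [0.0002, -0.0027, -1.0]]
```

Request:
apply_moves --increments '[{"linear": [0,0,-0.02],"delta_rot": [0,0,0],"claw": -1},{"linear": [0,0,-0.05],"delta_rot": [0,0,0],"claw": -1},{"linear": [0,0,-0.055],"delta_rot": [0,0,0],"claw": -1},{"linear": [0.001,-0.02,0],"delta_rot": [0,0,0],"claw": -1},{"linear": [0.002,-0.044,0],"delta_rot": [0,0,0],"claw": -1},{"linear": [0.002,-0.044,0],"delta_rot": [0,0,0],"claw": -1},{"linear": [0.002,-0.044,0],"delta_rot": [0,0,0],"claw": -1},{"linear": [0.002,-0.044,0],"delta_rot": [0,0,0],"claw": -1},{"linear": [0.002,-0.044,0],"delta_rot": [0,0,0],"claw": -1},{"linear": [0.002,-0.044,0],"delta_rot": [0,0,0],"claw": -1},{"linear": [0.002,-0.044,0],"delta_rot": [0,0,0],"claw": -1},{"linear": [0.002,-0.044,0],"delta_rot": [0,0,0],"claw": -1},{"linear": [0.002,-0.044,0],"delta_rot": [0,0,0],"claw": -1},{"linear": [0.002,-0.044,0],"delta_rot": [0,0,0],"claw": -1},{"linear": [0.002,-0.044,0],"delta_rot": [0,0,0],"claw": -1},{"linear": [0.002,-0.044,0],"delta_rot": [0,0,0],"claw": -1},{"linear": [0.002,-0.044,0],"delta_rot": [0,0,0],"claw": -1},{"linear": [0,0,0],"delta_rot": [0,0,0],"claw": -1}]'

```text
t: 16.3
ee_pos: [0.4994, 0.0817, 0.1622]
tcp_rot: [-3.129, -0.236, -0.0]
contact_force: [0.2, -0.2, -3.5]
grip_width: 0.0238
gripper_force: 49.5
```

```bash
python3 - <<'E'
from h import *
s=sense();print(s['t'],s['ee_pos'],s['contact_force'],s['joints'].round(2),R.from_rotvec(s['tcp_rot']).as_matrix().round(4).tolist())
c=vision.get_calibration('scene');print('oil',atz(c,(412.8,190),0.01))
save(cv2.resize(vision.capture('wrist'),(800,600)),'w5.png')
E
```

```text
16.3 [0.49938519 0.08170191 0.16224218] [ 0.2015069  -0.19679789 -3.4725937 ] [-0.24  0.66 -0.02  2.    0.01  0.48 -1.69] [[0.9887, 0.1498, 0.0], [0.1498, -0.9887, 0.0039], [0.0006, -0.0038, -1.0]]
oil [0.56385394 0.54471446 0.01      ]
```

View pics/w5.png

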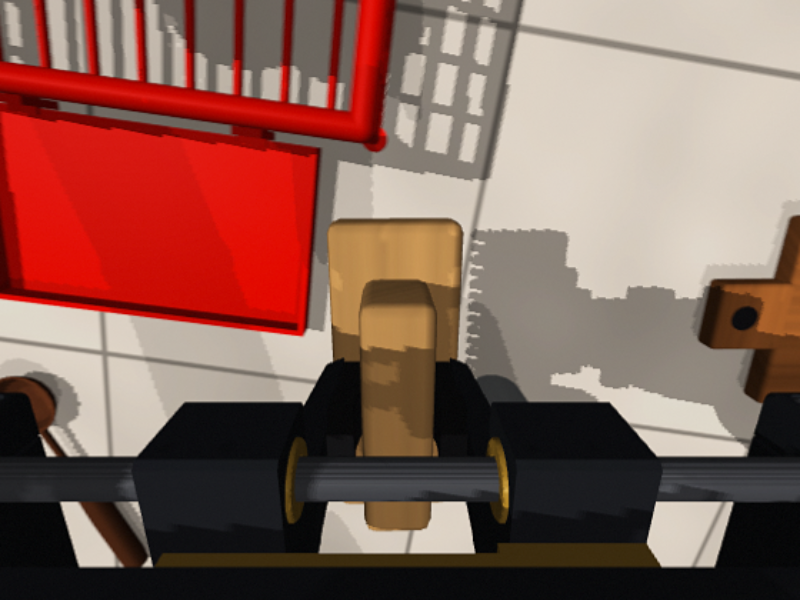

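The tray's -y end shows with outer-top corners (320,149) far and (304,334) near. The basket's front rim is above it, the brush is held level, and the block's far edge runs (330,220)–(462,220).

```bash
python3 - <<'E'
from h import *
c=vision.get_calibration('wrist');k=.7
a=atz(c,(320*k,149*k),.018);b=atz(c,(304*k,334*k),.018);e=atz(c,(2*k,297*k),.018);print(a,b,e,'x len',np.linalg.norm(a-b))
r0,r1=atz(c,(376*k,140*k),.116),atz(c,(0,88*k),.116);print('basket rim',r0,r1)
y=(e-b)/np.linalg.norm(e-b);x=np.array([y[1],-y[0],0]);print('centre',(a+b)/2+y*.11,b+x*.065+y*.11,'yaw',np.degrees(np.arctan2(x[1],x[0])))
E
```

```text
[0.57788679 0.13970753 0.018     ] [0.45056449 0.13948301 0.018     ] [0.44755037 0.35101218 0.018     ] x len 0.12732249645183805
basket rim [0.58544967 0.10059024 0.116     ] [0.58278567 0.25254416 0.116     ]
centre [0.51265839 0.24958411 0.018     ] [0.51399064 0.25039795 0.018     ] yaw 0.8163616857661199
```

Request:
apply_moves --increments '[{"linear": [0,0,0],"delta_rot": [0,0,-0.0208],"claw": -1},{"linear": [0,0,0],"delta_rot": [0,0,-0.0208],"claw": -1},{"linear": [0,0,0],"delta_rot": [0,0,-0.0208],"claw": -1},{"linear": [0,0,0],"delta_rot": [0,0,-0.0208],"claw": -1},{"linear": [0,0,0],"delta_rot": [0,0,-0.0208],"claw": -1},{"linear": [0,0,0],"delta_rot": [0,0,-0.0208],"claw": -1},{"linear": [0,0,0],"delta_rot": [0,0,-0.0208],"claw": -1},{"linear": [0,0,0],"delta_rot": [0,0,-0.0208],"claw": -1},{"linear": [0,0,0],"delta_rot": [0,0,-0.0208],"claw": -1},{"linear": [0,0,0],"delta_rot": [0,0,-0.0208],"claw": -1},{"linear": [0,0,0],"delta_rot": [0,0,-0.0208],"claw": -1},{"linear": [0.042,-0.0036,0],"delta_rot": [0,0,0],"claw": -1},{"linear": [0.042,-0.0036,0],"delta_rot": [0,0,0],"claw": -1},{"linear": [0.042,-0.0036,0],"delta_rot": [0,0,0],"claw": -1},{"linear": [0.042,-0.0036,0],"delta_rot": [0,0,0],"claw": -1},{"linear": [0.042,-0.0036,0],"delta_rot": [0,0,0],"claw": -1},{"linear": [0,0,0],"delta_rot": [0,0,0],"claw": -1},{"linear": [0,0,0],"delta_rot": [0,0,0],"claw": -1}]'

```text
t: 18.15
ee_pos: [0.4847, 0.2418, 0.1619]
tcp_rot: [2.212, 2.229, -0.002]
contact_force: [0.3, -0.6, -3.5]
grip_width: 0.0237
gripper_force: 49.5
```

```bash
python3 - <<'E'
from h import *
s=sense();print(s['t'],s['ee_pos'],s['contact_force'],s['joints'].round(2),R.from_rotvec(s['tcp_rot']).as_matrix().round(4).tolist())
save(cv2.resize(vision.capture('wrist'),(800,600)),'w6.png')
E
```

```text
18.15 [0.48467242 0.2417682  0.16186419] [ 0.34068167 -0.62520098 -3.5309747 ] [-0.31  0.71 -0.39  1.89  0.44  0.63 -0.97] [[-0.0074, 1.0, 0.0002], [1.0, 0.0074, -0.002], [-0.002, 0.0002, -1.0]]
```

View pics/w6.png

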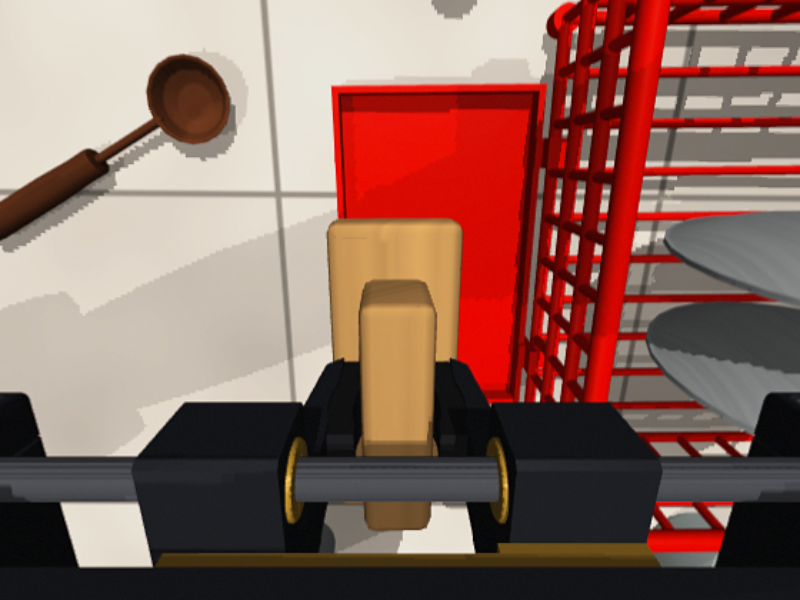

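Brush is over the tray. The tray's +y end has outer-top corners at (332,87) and (545,86), and the basket side is to the right.

```bash
python3 - <<'E'
from h import *
c=vision.get_calibration('wrist');k=.7
a=atz(c,(332*k,87*k),.018);b=atz(c,(545*k,86*k),.018);d=atz(c,(520*k,395*k),.004);print(a,b,(a+b)/2,'near inner',d)
print('basket rim',[atz(c,(u*k,v*k),.116) for u,v in((650,0),(585,400))])
z=sense()['ee_pos'][2]-.0085
P=[atz(c,(u*k,v*k),z) for u,v in((330,220),(462,220))];print('block far edge',P)
E
```

```text
[0.44573632 0.36228666 0.018     ] [0.5742167  0.36351007 0.018     ] [0.50997651 0.36289837 0.018     ] near inner [0.58358988 0.14399269 0.004     ]
basket rim [array([0.58040502, 0.37929014, 0.116     ]), array([0.58010546, 0.20717438, 0.116     ])]
block far edge [array([0.46162911, 0.30122118, 0.15319777]), array([0.50818614, 0.30148463, 0.15319777])]
```

Request:
apply_moves --increments '[{"linear": [0.015,-0.004,0],"delta_rot": [0,0,0],"claw": -1},{"linear": [0,0,0.02],"delta_rot": [0,0,0],"claw": -1},{"linear": [0,0,0.03],"delta_rot": [0,0,0],"claw": -1},{"linear": [0,0,0.02],"delta_rot": [0,0,0],"claw": -1},{"linear": [0,0,0],"delta_rot": [0,0,0],"claw": -1},{"linear": [0,0,0],"delta_rot": [0,0,0],"claw": -1}]'

```text
t: 18.8
ee_pos: [0.4812, 0.2548, 0.1061]
tcp_rot: [2.213, 2.229, -0.0]
contact_force: [-0.5, -0.4, -1.7]
grip_width: 0.0235
gripper_force: 49.5
```

Request:
apply_moves --increments '[{"linear": [0,0,0.015],"delta_rot": [0,0,0],"claw": -1},{"linear": [0,0,0.015],"delta_rot": [0,0,0],"claw": -1},{"linear": [0,0,0.014],"delta_rot": [0,0,0],"claw": -1},{"linear": [0,0,0.01],"delta_rot": [0,0,0],"claw": -1},{"linear": [0,0,0.006],"delta_rot": [0,0,0],"claw": -1},{"linear": [0,0,0],"delta_rot": [0,0,0],"claw": -1},{"linear": [0,0,0],"delta_rot": [0,0,0],"claw": -1}]'

```text
t: 19.5
ee_pos: [0.4811, 0.2552, 0.0579]
tcp_rot: [2.212, 2.23, 0.0]
contact_force: [-0.4, 0.3, -2.5]
grip_width: 0.0237
gripper_force: 49.5
```

Request:
apply_moves --increments '[{"linear": [0,0,0.002],"delta_rot": [0,0,0],"claw": -1},{"linear": [0,0,0.002],"delta_rot": [0,0,0],"claw": -1},{"linear": [0,0,0.002],"delta_rot": [0,0,0],"claw": -1},{"linear": [0,0,0.0015],"delta_rot": [0,0,0],"claw": -1},{"linear": [0,0,0],"delta_rot": [0,0,0],"claw": -1},{"linear": [0,0,0],"delta_rot": [0,0,0],"claw": -1}]'

```text
t: 20.1
ee_pos: [0.4811, 0.2552, 0.0521]
tcp_rot: [2.212, 2.23, 0.001]
contact_force: [-0.2, -1.0, -0.3]
grip_width: 0.0235
gripper_force: 49.4
```

Request:
apply_moves --increments '[{"linear": [0,0,0],"delta_rot": [0,0,0],"claw": 0},{"linear": [0,0,0],"delta_rot": [0,0,0],"claw": 0},{"linear": [0,0,0],"delta_rot": [0,0,0],"claw": 0},{"linear": [0,0,0],"delta_rot": [0,0,0],"claw": 0},{"linear": [0,0,0],"delta_rot": [0,0,0],"claw": 0},{"linear": [0,0,-0.01],"delta_rot": [0,0,0],"claw": 0},{"linear": [0,0,-0.02],"delta_rot": [0,0,0],"claw": 0},{"linear": [0,0,-0.04],"delta_rot": [0,0,0],"claw": 0},{"linear": [0,0,-0.05],"delta_rot": [0,0,0],"claw": 0},{"linear": [0,0,-0.05],"delta_rot": [0,0,0],"claw": 0},{"linear": [0,0,0],"delta_rot": [0,0,0],"claw": 0},{"linear": [0,0,0],"delta_rot": [0,0,0],"claw": 0}]'

```text
t: 21.3
ee_pos: [0.4814, 0.2552, 0.1891]
tcp_rot: [2.212, 2.229, 0.003]
contact_force: [-0.3, 0.2, 0.4]
grip_width: 0.0443
gripper_force: 0.0
```

```bash
python3 - <<'E'
from h import *
s=sense();print(s['t'],s['ee_pos'],s['contact_force'],s['grip_width'])
w=vision.capture('wrist');t=vision.capture('top')
save(np.hstack([cv2.resize(w,(480,360)),cv2.resize(t[90:310,100:420],(320,360))]),'w7.png')
E
```

```text
21.3 [0.48143158 0.25515241 0.1890734 ] [-0.31600828  0.21531399  0.3546807 ] 0.04432369861257341
```

View pics/w7.png

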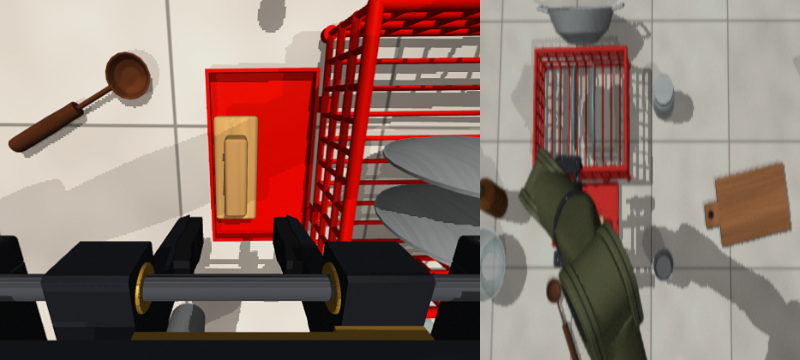

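The brush stands free inside the tray (block (214,116)–(257,218), tray interior from column 211 to 316), and the board sits where it was. I'll check the offset from the tray centre before handing in.

```bash
python3 - <<'E'
from fit import *
c=vision.get_calibration('wrist');k=560/480
q=lambda u,v,z:atz(c,(u*k,v*k),z)
p=[q(214,116,.043),q(256,116,.043),q(257,218,.043),q(216,218,.043)];print(np.array(p).round(4),'centre',np.mean(p,0))
t=[q(206,70,.018),q(320,69,.018),q(213,241,.018),q(307,240,.018)];print(np.array(t).round(4),np.mean(t,0))
E
```

```text
[[0.4544 0.3138 0.043 ]
 [0.4999 0.3142 0.043 ]
 [0.5048 0.1922 0.043 ]
 [0.4544 0.1917 0.043 ]] centre [0.47838168 0.25295606 0.043     ]
[[0.4443 0.3618 0.018 ]
 [0.5714 0.3638 0.018 ]
 [0.4474 0.1443 0.018 ]
 [0.5764 0.147  0.018 ]] [0.50987799 0.2542543  0.018     ]
```

```bash
python3 -c "
from workcell import order
print(order.sign_off())"
```

```text
the job is handed in; nothing more can be done
None
```

I drew the brush along the board from the handle end to the plain end in about 5 s at roughly 8–9 N and released it flat in the drip tray about 30 mm off centre (limit 40 mm); the board and other things in view looked unmoved, and I handed the job in at about 21 s, with no verdict returned.

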